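# Crank a note pad press down to its stop

## Robot

A 6-joint arm with a two-finger parallel gripper is mounted at the origin on a cart in front of the work surface, level with it; the furniture and walls round the work are solid. World frame = base frame: x ahead of the robot, y to its left, z up, the work surface at z = 0. Lengths are in m, angles in degrees, forces in N, time in s.
With the tool pointing down it reaches from about 0.4 to 0.825 m from the base axis. Payload 7 kg.
Tool frame: the origin (TCP) lies midway between the tips of the shut fingers; the grasp point (between the pads) lies 19 mm behind it (ctrl.grip_point_offset is the distance from the TCP to the grasp point, in m); x points along the fingers, y is the direction in which the jaws open and shut, and the axes are right-handed (so a half turn about x gives the same grasp; the last joint's range is limited). The gripper opens to 88 mm and grips with 3 to 60 N. Pads are 19 mm wide; open, the fingers measure 130 mm over their backs; the gripper's body (78 mm by 193 mm) begins 47 mm behind the grasp point.
Start: joints at [88.127, 20.546, 0.682, 0, -70.136, -16.507], TCP at [0.213, 0.641, 0.227] pointing down, gripper open.
Joint ranges: [-176.03, 176.03], [-82.01, 121.73], [-58.28, 71.71], [-173.87, 95.51], [-174.79, -0.11], [-173.66, 173.66]. Speed limits (degrees/s): [136.94, 136.94, 172.46, 180, 180, 180].

## Interface

Orientations are given as [roll, pitch, yaw] about the fixed x, y, z axes, in that order (R = Rz(yaw) Ry(pitch) Rx(roll)).
In Python, from plant import ctrl gives the robot as it stands.
- The arm moves only by the tool drive_tool, never from a script. Its argument "plan" is a list of rows, each a list of 3 entries, a list of its own where there are three numbers: the shift along the tool's x, y, z in m, then the turn, a rotation vector about the tool's x, y, z in degrees, then the opening, from 0 (shut) to 1 (fully open). In form: [[[dx, dy, dz], [wx, wy, wz], grip], ...]. A call has 1 to 20 rows; each row is the pose to reach, as a shift and turn from the pose measured when the call began, along the tool's axes at that moment; what a row does not reach only later rows make up. A row lasts 1/12 s, in which the tool goes at most 41.7 mm and 7.16 degrees, less where a joint would pass 70% of its speed; a pose out of reach is approached as far as the arm can. A call with a gripper value outside its range is refused whole. The fingers move at their own pace and stop on an object; the grip force is fixed at half the most. Time passes only in rows, so rows that repeat a pose let the fingers close. It gives the time, the measured TCP pose, the force and the opening at its end, in the units of the state.
- ctrl.get_obs(): the state, without advancing time (a new reading comes with each control period).
- ctrl.snapshot(name): name is "scene" or "side" or "wrist"; returns the picture (400x640x3 uint8, blue, green, red); there is no depth.
- ctrl.get_calibration(name): a dict with "fx", "fy", "cx", "cy" (pixels), "dist_coeffs" ([k1, k2, p1, p2, k3] as OpenCV has them; the pictures are not rectified), "R" (3x3) and "t" (3): a world point X has camera coordinates R X + t. Camera axes: x right, y down, z forward; pixel columns grow to the right and rows downward; lengths in m; the calibration is good to about 2 mm. A picture is of the moment at which its call begins: read the wrist's pose just before it. get_calibration takes no time and is no camera call; for the wrist camera it gives the pose at the moment of the call.
- ctrl.close_job(): hands the job in, once; it reports no verdict.
Trained networks look in the newest picture that a camera, given by its name, has taken for a name from the list of things; names that differ only in an ending like _2 or _b are one class to them, and where a whole thing is asked for, a point or a joint stands for the part that bears it (a point fixed in the world has none). Each returns a list of dicts, best first, with "confidence" (0 to 1); they miss things now and then, are a little off and sometimes report something else, mostly with a low value. They report only what shows in the picture. A call takes as long as a camera call. They do not tell look-alikes from the thing itself.
- ctrl.cut_out(camera, name): "pixels" (400x640 bool, what is visible of it) and "pixel" ([column, row] in pixels, amid what is visible of it).
- ctrl.landmark_of(camera, name): "pixel" ([column, row] in pixels: a listed point, or the origin of a listed thing).
The state is a dict: "clock": time; "joint_pos": joint angles; "qvel": joint speeds; "tau": joint torques, N m; "tool_pos": TCP position; "orientation": TCP orientation; "force": force on the tool from outside, world axes, zero at the start; "moment": the same for the moment, N m; "opening": finger opening in m.
Only numpy, scipy, OpenCV 4.12 (cv2) and the standard library are available. Lean on these libraries where they do the work, as an engineer would, in place of code of your own. Each camera call takes 0.05 s, during which the arm holds its last target. There are 200 camera calls.

## Task

Fit the loose crank squarely onto the square screw end on top of the little note pad press, fully home on the collar, then wind it clockwise (seen from above) until the screw comes up against its stop and the pad is clamped. Work by feel and do not force the crank, neither when fitting it nor at the stop. Leave the crank on the screw, and leave the other things on the desk alone.

Things in the scene. Friction and masses are not known exactly. Their poses are not given: they have to be found in the camera images.
- press: Pad press fixed to the desk, left or right half, yaw varies: wooden base 86 (x) x 144 (y) x 12 mm, two 14 mm steel pillars at y = +-56 mm carrying an aluminium bridge 38 (x) x 140 (y) mm, top 100 mm above the desk. A vertical screw stands up through the bridge's middle. Origin: centre of the underside, on the screw axis; z up.
- shaft_seat (a point): Centre of the top of the screw's round collar (36 mm across), 106 mm above the desk; the crank is home when its origin is here. Fixed to the press: its axes do NOT show how the screw is turned. The screw does not rise or sink; it turns clockwise from above 2.25 to 2.5 turns to a stop with a stiff rubber buffer (about 2 N per mm at the grip), needs 0.1 Nm (2.2 N at the crank's grip) and stays where it is left.
- shaft_top (a point): Centre of the screw's flat top, 20 mm above shaft_seat. The square end is 15 x 15 mm for 16 mm, then tapers over 4 mm to 10 x 10 mm. Fixed to the press; the square's angle about the vertical is random and not reported: look, or rest the crank on it with a few N and turn it up to a quarter turn until the socket drops. Off square, it rides 13 to 17 mm above home.
- nut_bar (a point): Centre of the steel bar under the bridge that the screw drives down, 10 mm per turn: 75.5 to 78 mm above the desk at the start, 53 mm at the stop.
- platen_face (a point): Centre of the underside of the 84 x 84 x 8 mm wooden pressing plate, hung on springs under the nut bar (4 N preload, then 4 N per mm), 20 mm below the nut bar's centre while it hangs free. It meets the pad in the last half turn.
- pad: Note pad, 77 x 77 x 24 mm, lying on the press base under the plate. Origin: centre of the underside.
- crank: Loose steel crank, 0.3 kg, standing on its 34 x 34 x 21 mm foot. Origin: centre of the foot's underside, the mouth of a 16.6 mm square, 21 mm deep socket with sides parallel to x and y (0.8 mm play all round); z up, x along the arm to the grip. Arm 18 mm wide, z 21 to 29, x -30 to 55 mm; counterweight 26 mm across at x -32, z 19 to 33 mm. Forcing: over about 40 N before it is home, or 20 N round the grip.
- crank_boss (a point): Centre of the crank's square boss right over the socket, 20 x 20 mm, 29 to 55 mm above the crank's origin, faces parallel to the crank's x and y: hold it here across y to carry and fit it. This point is 42 mm above the origin.
- crank_grip (a point): Centre of the crank's upright round black grip, 18 mm diameter, 44 mm tall (31.5 to 75.5 mm above the crank's origin), spinning freely on its pin; 45 mm along x from the hub axis, 53.5 mm above the origin. Hold it here and carry it round in a level circle of 45 mm radius about the screw axis; the hand need not turn.
- stapler: Blue stapler 34 x 141 x 46 mm, bystander between the two places. Origin: centre of underside.
- mouse: Black mouse 104 x 66 x 37 mm, bystander on the right. Origin: centre of underside.
- tape_roll: Roll of tape 93 mm across, 48 mm tall, bystander behind. Origin: centre of underside.
- glue_stick: Glue stick 27 mm diameter, 92 mm tall, standing bystander behind the stapler. Origin: centre of underside. Just behind it a book shelf hangs over the back of the desk, front edge at x = 0.61 m, underside 0.475 m up: keep wrists and elbows in front of it.
- platen: The wooden pressing plate itself. Origin: its centre, 4 mm above platen_face.
There are look-alikes about, which are no part of the job. There is more than one size of the crank; the job needs the larger.

How it is judged:
By the outcome, as a careful person would: the job done as asked, in the order asked, and still so for the second after the job is handed in, with the robot touching nothing.
It also fails if it takes over 72 s, if anything falls off the work surface, if the arm or the gripper's body presses on something with over 40 N, if the wrist force passes 120 N, or if a joint passes its speed limit or range.

## Working session

There is one attempt and no reset: what is moved stays moved. The work goes in short steps, Python scripts to look and compute and a tool call to move; the robot and the scene stay as the last step left them, time stands still between calls to the robot, and variables do not carry over. Pictures are saved under pics/ and viewed, about 8 in all and at most 12, crops included, and the job is handed in when it is done.

Besides the shell and the picture viewer there is one more tool, called after ">>>" by a JSON object that holds its "name" and its "arguments", one argument or row to a line. drive_tool: Moves the arm, as the interface text tells. Its arguments: {"type":"object","properties":{"plan":{"type":"array","items":{"type":"array"}}},"required":["plan"]}

```bash
mkdir -p pics; ls; cat > h.py <<'E'
import numpy as np, cv2
from plant import ctrl
from scipy.spatial.transform import Rotation as Ro
def snap(n,f=None):
    im=np.array(ctrl.snapshot(n)); 
    if f: cv2.imwrite('pics/'+f,im)
    return im
def K(c): return np.array([[c['fx'],0,c['cx']],[0,c['fy'],c['cy']],[0,0,1.]])
def at_z(n,px,z,c=None):
    c=c or ctrl.get_calibration(n); R=np.array(c['R']);t=np.array(c['t'])
    u=cv2.undistortPoints(np.array([[px]],float),K(c),np.array(c['dist_coeffs']))[0,0]
    d=R.T@np.array([u[0],u[1],1]); o=-R.T@t
    return o+d*(z-o[2])/d[2]
def proj(n,X,c=None):
    c=c or ctrl.get_calibration(n)
    return cv2.projectPoints(np.array(X,float).reshape(-1,3),cv2.Rodrigues(np.array(c['R']))[0],np.array(c['t'],float),K(c),np.array(c['dist_coeffs']))[0][:,0]
def rt():
    o=ctrl.get_obs(); return np.array(o['tool_pos']),Ro.from_euler('xyz',o['orientation'],degrees=True)
def move(p,down_yaw=None):
    "shift in tool axes to bring the TCP to p; rotvec to make tool point down with jaw axis y at down_yaw deg"
    q,R=rt(); s=R.inv().apply(np.array(p)-q); w=None
    if down_yaw is not None:
        best=None
        for k in (0,180):
            a=np.radians(down_yaw+k); y=np.array([np.cos(a),np.sin(a),0]); x=np.array([0,0,-1.]); 
            T=Ro.from_matrix(np.c_[x,y,np.cross(x,y)]); v=(R.inv()*T).as_rotvec(degrees=True)
            print('option',k,v.round(2))
    print('shift',s.round(4))
E
python3 - <<'E'
from h import *
o=ctrl.get_obs(); print(o)
a=snap('scene','s0.png'); b=snap('side','d0.png')
cv2.imwrite('pics/both.png',np.vstack([a,b])[:, :])
for n in ('scene','side'):
    c=ctrl.get_calibration(n); print(n,'cam at',(-np.array(c['R']).T@np.array(c['t'])).round(3))
    for k,z in (('press',0),('shaft_seat',.106),('shaft_top',.126),('crank',0),('crank_boss',.042),('crank_grip',.0535),('stapler',0),('glue_stick',0)):
        for r in ctrl.landmark_of(n,k)[:3]: print(k,np.round(r['pixel']),round(r['confidence'],2),at_z(n,r['pixel'],z).round(3))
E
```

```text
pics
{'clock': 0.0, 'joint_pos': array([ 8.81250968e+01,  2.05888545e+01,  6.34577633e-01, -1.95893493e-02,
       -7.01337419e+01, -1.65069252e+01]), 'qvel': array([ 0.11446433, -0.00652146,  0.05283728, -0.00289038, -0.03944078,
       -0.03938416]), 'tau': array([-1.12643229e-03, -5.82722211e+01,  2.93062431e+01,  6.99694186e+00,
        7.00664241e-03, -1.47305182e-04]), 'tool_pos': array([0.21273491, 0.64010571, 0.22565957]), 'orientation': array([  94.69132511,   89.9100748 , -103.69717435]), 'force': array([ 0.09534688, -0.06321262, -1.16575599]), 'moment': array([ 0.00330473, -0.04172859,  0.02602529]), 'opening': 0.08771570339284165}
scene cam at [-0.136 -0.445  0.651]
press [335. 264.] 0.66 [ 0.478 -0.125  0.   ]
press [226. 215.] 0.21 [0.494 0.231 0.   ]
shaft_seat [339. 225.] 0.95 [ 0.494 -0.124  0.106]
shaft_seat [340. 245.] 0.71 [ 0.434 -0.158  0.106]
shaft_top [337. 218.] 0.65 [ 0.488 -0.121  0.126]
shaft_top [227. 202.] 0.31 [0.414 0.134 0.126]
crank [224. 218.] 0.96 [0.483 0.226 0.   ]
crank [272. 223.] 0.46 [0.531 0.101 0.   ]
crank_boss [227. 206.] 0.77 [0.487 0.21
[... 439 characters left out ...]
 219.] 0.58 [ 0.481 -0.121  0.   ]
press [358. 209.] 0.34 [ 0.479 -0.161  0.   ]
shaft_seat [355. 200.] 0.67 [ 0.475 -0.126  0.106]
shaft_seat [269. 314.] 0.46 [0.47  0.24  0.106]
shaft_top [352. 197.] 0.73 [ 0.482 -0.12   0.126]
crank [267. 319.] 0.63 [0.492 0.232 0.   ]
crank [288. 272.] 0.59 [0.524 0.103 0.   ]
crank_boss [269. 313.] 0.92 [0.486 0.224 0.042]
crank_boss [284. 268.] 0.6 [0.529 0.111 0.042]
crank_grip [272. 327.] 0.79 [0.458 0.251 0.054]
crank_grip [272. 264.] 0.79 [0.557 0.123 0.054]
crank_grip [276. 211.] 0.51 [ 0.641 -0.003  0.054]
stapler [308. 242.] 0.88 [0.531 0.002 0.   ]
stapler [353. 196.] 0.64 [ 0.512 -0.188  0.   ]
glue_stick [277. 214.] 0.7 [ 0.652 -0.018  0.   ]
```

View pics/both.png

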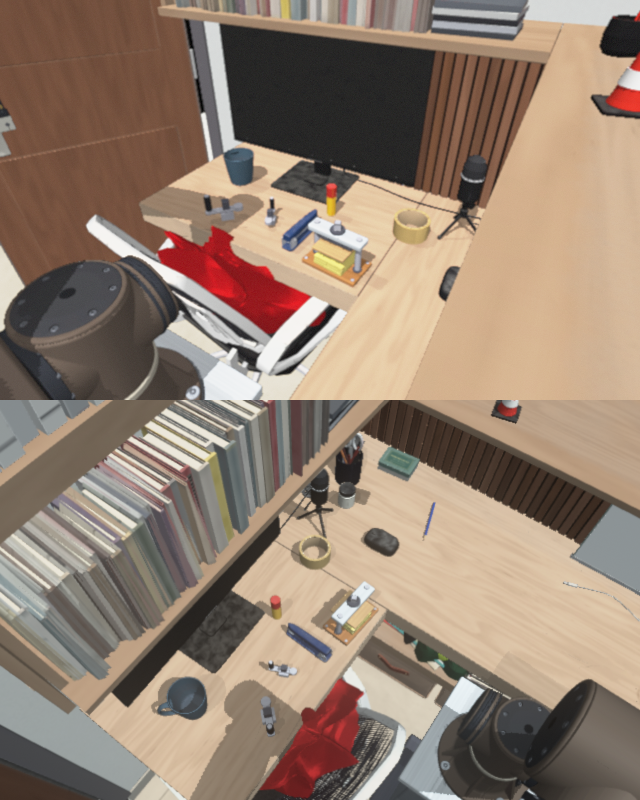

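Two crank candidates: A at scene (224,218)/side (267,319), B at scene (272,223)/side (288,272). A appears larger (boss–grip distance about 40–45 mm, against about 31 mm for B). I'll do a close crop and work out the move above A.

```bash
python3 - <<'E'
from h import *
b=cv2.imread('pics/d0.png')[240:350,220:330]; a=cv2.imread('pics/s0.png')[185:240,190:300]
cv2.imwrite('pics/crop.png',np.hstack([cv2.resize(b,(480,480),interpolation=3),cv2.resize(a,(320,160),interpolation=3).repeat(3,0)[:480]]))
cv2.imwrite('pics/crop.png',cv2.resize(b,(560,560),interpolation=2))
c=ctrl.get_calibration('wrist'); q,R=rt()
print('cam in tool',R.inv().apply(-np.array(c['R']).T@np.array(c['t'])-q).round(3),'axis',R.inv().apply(np.array(c['R'])[2]).round(3),c['fx'])
print('tool axes (cols, world)\n',R.as_matrix().round(2))
move([.47,.24,.27],45)
E
```

```text
cam in tool [-0.159  0.    -0.082] axis [ 0.954 -0.     0.3  ] 306.99582281377855
tool axes (cols, world)
 [[ 0.   -0.32 -0.95]
 [ 0.   -0.95  0.32]
 [-1.   -0.   -0.  ]]
option 0 [-153.38   -0.     -0.  ]
option 180 [26.62 -0.    0.  ]
shift [-0.0434  0.299  -0.3703]
```

View pics/crop.png

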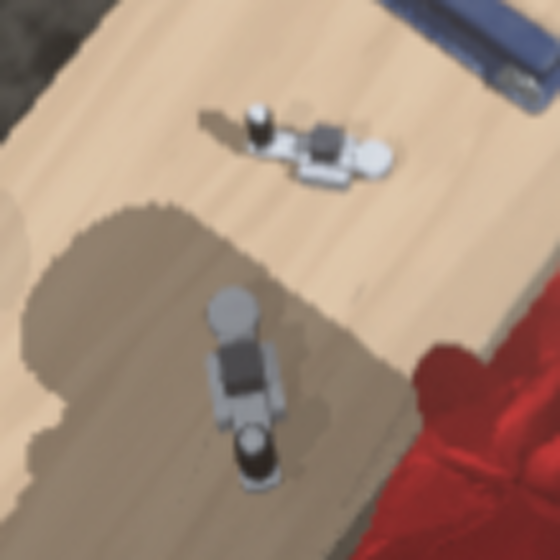

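Crop shows A (crop 240,380) clearly longer than B (crop 325,150): A is the job's crank. Its grip points toward the chair, -x/+y. Going above it.

>>> {"name": "drive_tool", "arguments": {
  "plan": [
    [[-0.043,0.299,-0.37],[26.6,0,0],1],
    [[-0.043,0.299,-0.37],[26.6,0,0],1],
    [[-0.043,0.299,-0.37],[26.6,0,0],1],
    [[-0.043,0.299,-0.37],[26.6,0,0],1],
    [[-0.043,0.299,-0.37],[26.6,0,0],1],
    [[-0.043,0.299,-0.37],[26.6,0,0],1],
    [[-0.043,0.299,-0.37],[26.6,0,0],1],
    [[-0.043,0.299,-0.37],[26.6,0,0],1],
    [[-0.043,0.299,-0.37],[26.6,0,0],1],
    [[-0.043,0.299,-0.37],[26.6,0,0],1],
    [[-0.043,0.299,-0.37],[26.6,0,0],1],
    [[-0.043,0.299,-0.37],[26.6,0,0],1],
    [[-0.043,0.299,-0.37],[26.6,0,0],1],
    [[-0.043,0.299,-0.37],[26.6,0,0],1],
    [[-0.043,0.299,-0.37],[26.6,0,0],1]
  ]
}}

```text
clock: 2.15
tool_pos: [0.4696, 0.2402, 0.2695]
orientation: [-42.8, 90.0, 92.2]
force: [0.0, 0.1, -1.5]
opening: 0.0874
```

```bash
python3 - <<'E'
from h import *
c=ctrl.get_calibration('wrist'); a=snap('wrist','w1.png')
o=ctrl.get_obs(); print(o['clock'],o['joint_pos'].round(1),o['tool_pos'].round(4),rt()[1].as_matrix().round(3))
for k,z in (('crank',0),('crank_boss',.042),('crank_grip',.0535)):
    for r in ctrl.landmark_of('wrist',k)[:3]: print(k,np.round(r['pixel']),round(r['confidence'],2),at_z('wrist',r['pixel'],z,c).round(4))
for k in ('crank','crank_boss'):
    for r in ctrl.cut_out('wrist',k)[:2]:
        m=np.array(r['pixels']).astype(np.uint8); print(k,r['confidence'],m.sum(),cv2.minAreaRect(cv2.findNonZero(m)))
E
```

```text
2.2 [ 48.5   5.  -13.9  -0.  -71.1  -3.4] [0.4694 0.2407 0.2695] [[-0.    -0.707 -0.708]
 [ 0.    -0.708  0.707]
 [-1.    -0.     0.   ]]
crank [321. 144.] 0.71 [0.4949 0.2252 0.    ]
crank [367.  56.] 0.67 [0.5315 0.1048 0.    ]
crank_boss [324. 151.] 0.85 [0.4897 0.2246 0.042 ]
crank_grip [345.  46.] 0.94 [0.5563 0.1243 0.0535]
crank_grip [322. 186.] 0.85 [0.4607 0.2565 0.0535]
crank 0.94 1170 ((363.9588928222656, 54.39039611816406), (62.48424530029297, 25.904064178466797), 24.443954467773438)
crank 0.69 1523 ((322.5, 155.0), (84.0, 25.0), 90.0)
crank_boss 0.79 1571 ((322.0, 155.0), (86.0, 26.0), 90.0)
crank_boss 0.68 1043 ((363.9852294921875, 53.96229553222656), (60.40911865234375, 23.99186897277832), 23.629379272460938)
```

View pics/w1.png

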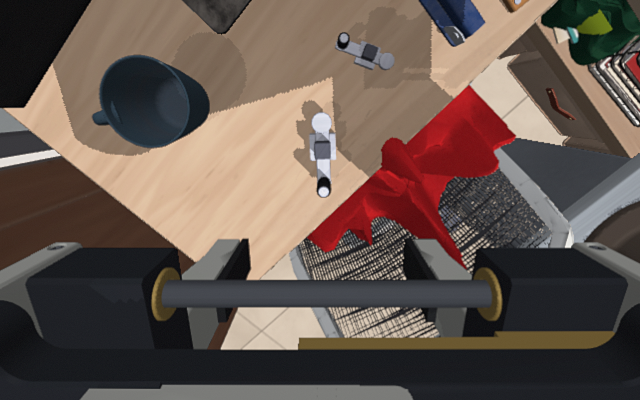

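The wrist picture shows the larger crank with its arm near vertical in the image: counterweight (322,123), boss top (322,148), grip (323,187). The smaller one is at (365,54). Refining the axis from these.

```bash
python3 - <<'E'
from h import *
a=cv2.imread('pics/w1.png')[100:210,270:380]; cv2.imwrite('pics/w1c.png',cv2.resize(a,(770,770),interpolation=2)[:600])
c=ctrl.get_calibration('wrist')
for px,z in (((322,123),.033),((322,148),.055),((323,191),.0755),((322,151),.042)): print(at_z('wrist',px,z,c).round(4))
E
```

```text
[0.5144 0.203  0.033 ]
[0.4944 0.2228 0.055 ]
[0.4592 0.256  0.0755]
[0.4906 0.2268 0.042 ]
```

View pics/w1c.png

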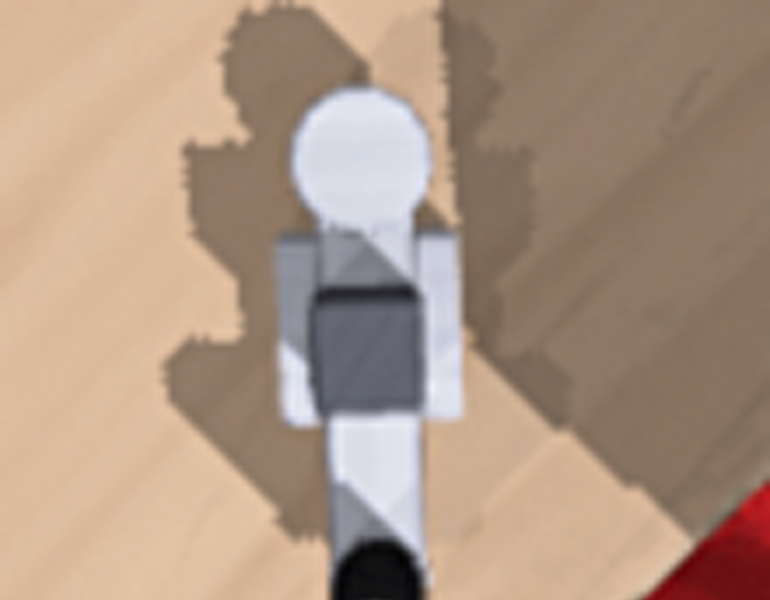

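```bash
python3 - <<'E'
from h import *
move([.4915,.2245,.09],46.5);move([.4915,.2245,.026],46.5)
E
```

```text
option 0 [ 1.786e+02 -2.000e-02 -0.000e+00]
option 180 [-1.4   0.   -0.01]
shift [ 0.1795 -0.0041 -0.0273]
option 0 [ 1.786e+02 -2.000e-02 -0.000e+00]
option 180 [-1.4   0.   -0.01]
shift [ 0.2435 -0.0041 -0.0273]
```

>>> {"name": "drive_tool", "arguments": {
  "plan": [
    [[0.04,-0.004,-0.027],[-1.4,0,0],1],
    [[0.08,-0.004,-0.027],[-1.4,0,0],1],
    [[0.12,-0.004,-0.027],[-1.4,0,0],1],
    [[0.15,-0.004,-0.027],[-1.4,0,0],1],
    [[0.18,-0.004,-0.027],[-1.4,0,0],1],
    [[0.205,-0.004,-0.027],[-1.4,0,0],1],
    [[0.225,-0.004,-0.027],[-1.4,0,0],1],
    [[0.237,-0.004,-0.027],[-1.4,0,0],1],
    [[0.2435,-0.004,-0.027],[-1.4,0,0],1],
    [[0.2435,-0.004,-0.027],[-1.4,0,0],1]
  ]
}}

```text
clock: 3.28
tool_pos: [0.4905, 0.2244, 0.0246]
orientation: [86.5, 89.8, -137.0]
force: [0.6, -0.8, -0.2]
opening: 0.0877
```

>>> {"name": "drive_tool", "arguments": {
  "plan": [
    [[0,0,0],[0,0,0],0.5],
    [[0,0,0],[0,0,0],0.35],
    [[0,0,0],[0,0,0],0.28],
    [[0,0,0],[0,0,0],0.2],
    [[0,0,0],[0,0,0],0],
    [[0,0,0],[0,0,0],0],
    [[0,0,0],[0,0,0],0],
    [[0,0,0],[0,0,0],0]
  ]
}}

```text
clock: 3.95
tool_pos: [0.4905, 0.2244, 0.0247]
orientation: [86.0, 89.9, -137.4]
force: [-0.3, -0.1, -0.8]
opening: 0.0399
```

>>> {"name": "drive_tool", "arguments": {
  "plan": [
    [[0,0,0],[0,0,0],0],
    [[0,0,0],[0,0,0],0],
    [[0,0,0],[0,0,0],0],
    [[0,0,0],[0,0,0],0],
    [[0,0,0],[0,0,0],0],
    [[0,0,0],[0,0,0],0]
  ]
}}

```text
clock: 4.45
tool_pos: [0.4907, 0.2245, 0.0247]
orientation: [87.0, 89.9, -136.4]
force: [1.6, 0.7, -1.0]
opening: 0.0199
```

```bash
python3 - <<'E'
from h import *
print(ctrl.get_obs()['opening'],ctrl.get_obs()['joint_pos'].round(1))
for n in('scene','side'):
  for k in ('press','platen','pad','shaft_seat','nut_bar'):
    for r in ctrl.cut_out(n,k)[:1]:
        m=np.array(r['pixels']).astype(np.uint8); print(n,k,round(r['confidence'],2),m.sum(),r['pixel'],cv2.minAreaRect(cv2.findNonZero(m)))
s=cv2.imread('pics/s0.png')[205:295,290:390]; d=cv2.imread('pics/d0.png')[170:250,310:390]
cv2.imwrite('pics/pr.png',np.hstack([cv2.resize(s,(400,400),interpolation=2),cv2.resize(d,(400,400),interpolation=2)]))
E
```

```text
0.019884897377751103 [ 45.4  20.6 -30.1  -0.  -39.4   1.1]
scene press 0.9 2468 [341.1, 244.6] ((337.5201110839844, 249.74270629882812), (74.42784118652344, 54.18975067138672), 25.016895294189453)
scene platen 0.65 465 [332.5, 250.3] ((331.5492248535156, 250.08932495117188), (38.490081787109375, 13.955841064453125), 22.47943687438965)
scene pad 0.81 519 [332.2, 261.8] ((333.3491516113281, 263.6278991699219), (39.188934326171875, 22.402076721191406), 1.6846843957901)
scene shaft_seat 0.88 2513 [340.0, 246.5] ((337.8999938964844, 249.70004272460938), (74.68466186523438, 54.11284637451172), 26.56505012512207)
scene nut_bar 0.8 643 [333.6, 253.0] ((332.05023193359375, 248.9813690185547), (39.77158737182617, 18.02978515625), 24.62356185913086)
side press 0.57 1776 [351.8, 213.9] ((352.8012390136719, 211.8563232421875), (36.22715377807617, 63.981624603271484), 41.87786865234375)
side platen 0.82 422 [360.0, 207.7] ((352.7625732421875, 208.56321716308594), (31.280841827392578, 29.187402725219727), 40.10091018676758)
side pad 0.51 143 [352.2, 224.5] ((358.68231201171875, 224.95977783203125), (12.77779769897461, 30.35184669494629), 66.25050354003906)
side shaft_seat 0.72 1614 [355.2, 210.6] ((352.9823913574219, 212.0606689453125), (34.98794937133789, 62.85395812988281), 42.709388732910156)
side nut_bar 0.6 517 [356.4, 211.2] ((352.2269287109375, 208.56536865234375), (33.85443878173828, 30.258499145507812), 37.87498474121094)
```

View pics/pr.png

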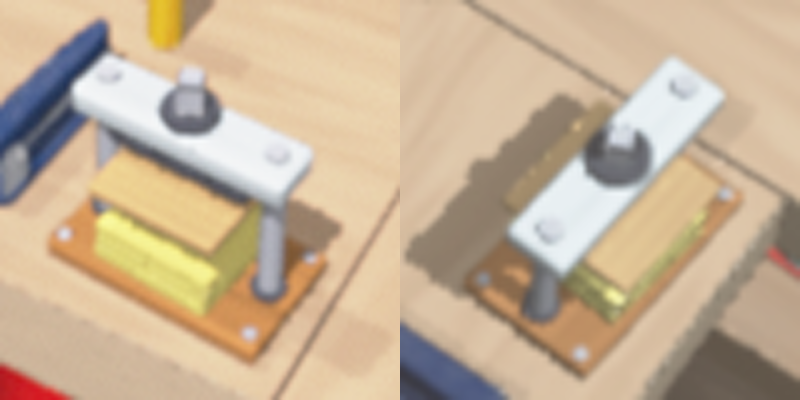

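Boss is gripped (opening 19.9 mm = 20 mm boss). The press picture shows bridge, collar and square end clearly (scene (338,228), side (354,198)). Lift and carry to a viewing pose beside the press.

```bash
python3 - <<'E'
from h import *
move([.503,-.046,.21],166)
E
```

```text
option 0 [ 6.053e+01 -6.000e-02 -1.300e-01]
option 180 [-1.1947e+02  1.5000e-01 -7.0000e-02]
shift [-0.1848  0.1882 -0.1951]
```

>>> {"name": "drive_tool", "arguments": {
  "plan": [
    [[-0.01,0,0],[0,0,0],0],
    [[-0.03,0,0],[0,0,0],0],
    [[-0.06,0,0],[0,0,0],0],
    [[-0.09,0,0],[0,0,0],0],
    [[-0.12,0,0],[0,0,0],0],
    [[-0.15,0,0],[0,0,0],0],
    [[-0.175,0,0],[0,0,0],0],
    [[-0.185,0,0],[0,0,0],0],
    [[-0.185,0,0],[0,0,0],0]
  ]
}}

```text
clock: 5.7
tool_pos: [0.4915, 0.2252, 0.2126]
orientation: [-94.7, 89.9, 41.8]
force: [0.5, -0.1, -2.4]
opening: 0.0197
```

```bash
python3 - <<'E'
from h import *
move([.503,-.046,.21],166)
E
```

```text
option 0 [6.053e+01 5.000e-02 1.000e-01]
option 180 [-1.1947e+02 -1.2000e-01  6.0000e-02]
shift [ 0.0023  0.1889 -0.1949]
```

>>> {"name": "drive_tool", "arguments": {
  "plan": [
    [[0,0.019,-0.019],[6,0,0],0],
    [[0,0.038,-0.039],[12,0,0],0],
    [[0,0.057,-0.058],[18,0,0],0],
    [[0,0.076,-0.078],[24,0,0],0],
    [[0,0.095,-0.097],[30,0,0],0],
    [[0,0.113,-0.117],[36,0,0],0],
    [[0,0.132,-0.136],[42,0,0],0],
    [[0,0.151,-0.156],[48,0,0],0],
    [[0,0.17,-0.175],[54,0,0],0],
    [[0.002,0.189,-0.195],[60.5,0,0],0],
    [[0.002,0.189,-0.195],[60.5,0,0],0],
    [[0.002,0.189,-0.195],[60.5,0,0],0]
  ]
}}

```text
clock: 6.7
tool_pos: [0.5015, -0.0475, 0.2081]
orientation: [87.5, 89.8, 163.4]
force: [0.5, 0.9, -3.6]
opening: 0.0198
```

```bash
python3 - <<'E'
from h import *
c=ctrl.get_calibration('wrist'); a=snap('wrist','w2.png')
o=ctrl.get_obs(); print(o['clock'],o['joint_pos'].round(1),o['tool_pos'].round(4),o['opening'],rt()[1].as_matrix().round(3))
for k,z in (('shaft_seat',.106),('shaft_top',.126),('crank',o['tool_pos'][2]-.0247)):
    for r in ctrl.landmark_of('wrist',k)[:3]: print(k,np.round(r['pixel'],1),round(r['confidence'],2),at_z('wrist',r['pixel'],z,c).round(4))
for n in ('scene','side'):
  snap(n)
  for k,z in (('shaft_seat',.106),('shaft_top',.126)):
    for r in ctrl.landmark_of(n,k)[:2]: print(n,k,np.round(r['pixel'],1),round(r['confidence'],2),at_z(n,r['pixel'],z).round(4))
E
```

```text
6.75 [ 17.    5.2 -21.9  -0.1 -63.  -31. ] [ 0.5018 -0.0467  0.2085] 0.019459969466876312 [[-0.002 -0.97   0.242]
 [ 0.001  0.242  0.97 ]
 [-1.     0.002  0.   ]]
shaft_seat [329.5 104.7] 0.89 [ 0.4789 -0.1255  0.106 ]
shaft_top [328.8 103.8] 0.83 [ 0.4795 -0.1264  0.126 ]
crank [326.4 233.9] 0.56 [ 0.5011 -0.0488  0.1838]
scene shaft_seat [337.6 225.2] 0.73 [ 0.4902 -0.1219  0.106 ]
scene shaft_top [335.8 217.9] 0.56 [ 0.4885 -0.1177  0.126 ]
scene shaft_top [300.  238.1] 0.43 [ 0.3893 -0.0873  0.126 ]
```

View pics/w2.png

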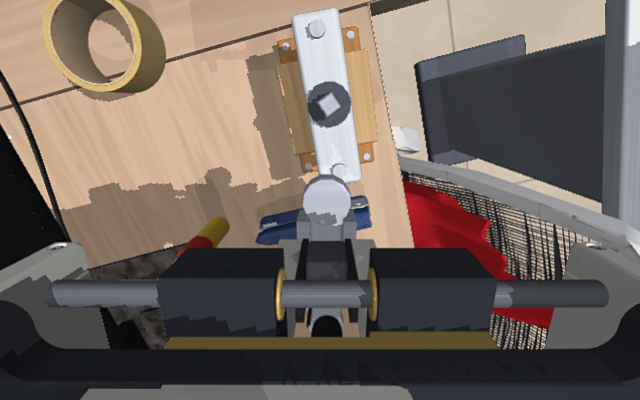

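The picture shows the square end from above at (329,104), inside its dark collar. Measuring the square's angle and centre.

```bash
python3 - <<'E'
from h import *
a=cv2.imread('pics/w2.png'); c=ctrl.get_calibration('wrist')
o=a[75:135,298:358]; cv2.imwrite('pics/w2c.png',cv2.resize(o,(600,600),interpolation=2))
g=cv2.cvtColor(a,cv2.COLOR_BGR2GRAY)
for th in (100,120,140,160):
    m=np.zeros_like(g); cv2.circle(m,(329,104),17,255,-1); b=((g>th)&(m>0)).astype(np.uint8)
    n,l,s,ce=cv2.connectedComponentsWithStats(b); i=l[104,329]
    r=cv2.minAreaRect(cv2.findNonZero((l==i).astype(np.uint8))) if i else None; 
    if i:
        P=np.array([at_z('wrist',p,.124,c)[:2] for p in cv2.boxPoints(r)]); e=P[1]-P[0]
        print(th,s[i],r,P.mean(0).round(4),np.degrees(np.arctan2(e[1],e[0]))%90, np.linalg.norm(e), np.linalg.norm(P[2]-P[1]))
d=((g<110)).astype(np.uint8)
E
```

```text
100 [317  92  24  25 331] ((328.88458251953125, 104.076904296875), (18.859806060791016, 18.027755737304688), 56.30992889404297) [ 0.4817 -0.1243] 18.360362380096404 0.013462665177393545 0.013908600943004607
120 [318  92  23  25 296] ((328.9999694824219, 103.99999237060547), (17.75040626525879, 17.19570541381836), 56.30992889404297) [ 0.4816 -0.1243] 18.37647484281146 0.012844735781549453 0.013092078445417262
140 [319  93  21  23 271] ((329.0000305175781, 103.99998474121094), (16.739660263061523, 16.507164001464844), 54.462318420410156) [ 0.4816 -0.1243] 20.199285450055868 0.012319821578211683 0.012363687630374268
160 [319  94  21  21 245] ((328.8993225097656, 104.07048034667969), (15.89310073852539, 15.48348331451416), 55.00798034667969) [ 0.4817 -0.1243] 19.67730419110859 0.011565108937534317 0.011737781717675115
```

View pics/w2c.png

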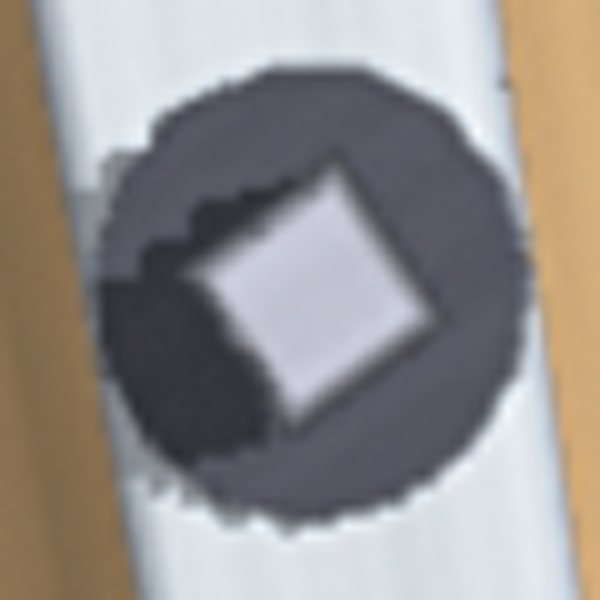

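```bash
python3 - <<'E'
from h import *
c=ctrl.get_calibration('wrist'); q,R=rt(); zo=q[2]-.0247
cw=at_z('wrist',(327,201),zo+.033,c); print('cw in tool',R.inv().apply(cw-q).round(4))
for z,l in((-.032,'cw'),(0,'hub'),(.045,'grip')):
    print(l,proj('wrist',q+R.apply([-(.033-.0247),0,z]),c).round(1))
r=ctrl.cut_out('wrist','crank'); 
snap('wrist'); r=ctrl.cut_out('wrist','crank')
for k in r[:2]:
    m=np.array(k['pixels']); ys,xs=np.nonzero(m); print(k['confidence'],xs.min(),xs.max(),ys.min(),ys.max()); 
    for y in (190,195,200,205,210,220,228): 
        w=np.nonzero(m[y])[0]; print(y,w.min() if len(w) else 0,w.max() if len(w) else 0)
for ctr in ([.4817,-.1245],): 
    move([*ctr,.21],199)
E
python3 - <<'E'
import cv2
a=cv2.imread('pics/w2.png')[165:255,270:385]; cv2.imwrite('pics/w2d.png',cv2.resize(a,(690,540),interpolation=2))
E
```

```text
cw in tool [-0.0084  0.0003 -0.0341]
cw [[326.4 204.9]]
hub [[326.4 260.2]]
grip [[326.4 327.9]]
0.94 297 356 174 337
190 305 348
195 304 350
200 304 350
205 304 351
210 303 353
220 298 356
228 297 356
0.44 309 309 319 322
190 0 0
195 0 0
200 0 0
205 0 0
210 0 0
220 0 0
228 0 0
option 0 [-32.95   0.07   0.1 ]
option 180 [ 1.4705e+02  1.3000e-01 -1.0000e-01]
shift [ 0.0002  0.0018 -0.0814]
```

View pics/w2d.png

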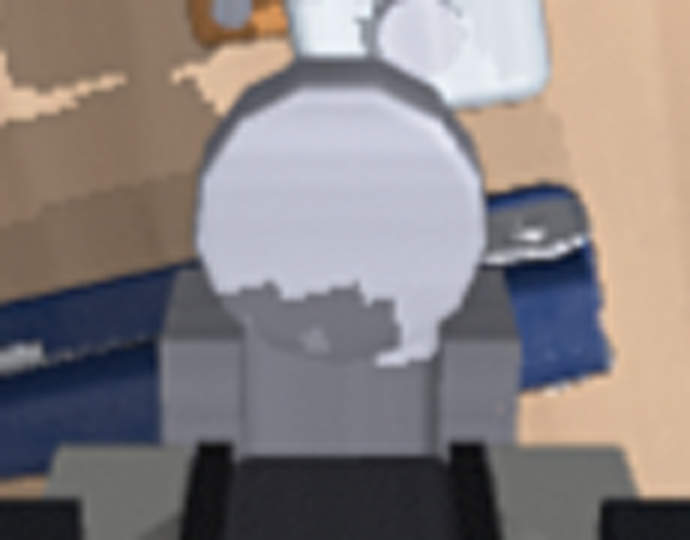

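Counterweight at about (327,202) gives the hub about 1.4 mm toward tool -z of the TCP. Going over the shaft, turning to the square's angle (19° mod 90).

```bash
python3 - <<'E'
from h import *
move([.4812,-.1232,.162],199)
E
```

```text
option 0 [-32.95   0.07   0.1 ]
option 180 [ 1.4705e+02  1.3000e-01 -1.0000e-01]
shift [ 0.0482  0.0026 -0.0804]
```

>>> {"name": "drive_tool", "arguments": {
  "plan": [
    [[0,0.0,-0.013],[-6,0,0],0],
    [[0,0.001,-0.027],[-12,0,0],0],
    [[0,0.001,-0.04],[-18,0,0],0],
    [[0,0.002,-0.053],[-24,0,0],0],
    [[0,0.0026,-0.067],[-30,0,0],0],
    [[0,0.0026,-0.0804],[-33,0.07,0.1],0],
    [[0,0.0026,-0.0804],[-33,0.07,0.1],0],
    [[0.015,0.0026,-0.0804],[-33,0.07,0.1],0],
    [[0.03,0.0026,-0.0804],[-33,0.07,0.1],0],
    [[0.042,0.0026,-0.0804],[-33,0.07,0.1],0],
    [[0.048,0.0026,-0.0804],[-33,0.07,0.1],0],
    [[0.048,0.0026,-0.0804],[-33,0.07,0.1],0],
    [[0.048,0.0026,-0.0804],[-33,0.07,0.1],0]
  ]
}}

```text
clock: 8.43
tool_pos: [0.4815, -0.1231, 0.1624]
orientation: [114.5, 90.0, -136.5]
force: [-0.1, 0.4, -2.2]
opening: 0.0195
```

```bash
python3 - <<'E'
from h import *
o=ctrl.get_obs(); print(o['clock'],o['joint_pos'].round(1),o['tool_pos'].round(4),o['force'].round(1),o['moment'].round(2)); move([.4812,-.1232,.15],199)
E
```

```text
8.4333 [  8.4   6.9 -26.6   0.  -56.5  10.7] [ 0.4815 -0.1231  0.1624] [-0.1  0.4 -2.2] [ 0.07 -0.1  -0.02]
option 0 [ 0.04 -0.01 -0.02]
option 180 [-1.7996e+02  3.0000e-02 -2.0000e-02]
shift [0.0124 0.0003 0.    ]
```

>>> {"name": "drive_tool", "arguments": {
  "plan": [
    [[0.004,0,0],[0,0,0],0],
    [[0.008,0,0],[0,0,0],0],
    [[0.01,0,0],[0,0,0],0],
    [[0.012,0,0],[0,0,0],0],
    [[0.014,0,0],[0,0,0],0],
    [[0.014,0,0],[0,0,0],0],
    [[0.014,0,0],[0,0,0],0]
  ]
}}

```text
clock: 9.02
tool_pos: [0.4809, -0.1234, 0.1482]
orientation: [92.6, 89.9, -158.4]
force: [-2.7, -1.9, -1.7]
opening: 0.0199
```

>>> {"name": "drive_tool", "arguments": {
  "plan": [
    [[0.001,0,0],[0,0,0],0],
    [[0.002,0,0],[0,0,0],0],
    [[0.002,0,0],[0,0,0],0]
  ]
}}

```text
clock: 9.27
tool_pos: [0.4804, -0.1238, 0.1466]
orientation: [100.1, 89.9, -150.9]
force: [-4.2, -2.1, 5.1]
opening: 0.02
```

Contact pushes toward tool +y. Comply by shifting that way, then descend.

>>> {"name": "drive_tool", "arguments": {
  "plan": [
    [[0,0.001,0],[0,0,0],0],
    [[0,0.0015,0],[0,0,0],0],
    [[0,0.0015,0],[0,0,0],0]
  ]
}}

```text
clock: 9.52
tool_pos: [0.4793, -0.1241, 0.1465]
orientation: [101.6, 89.9, -149.4]
force: [-0.0, -0.2, -2.8]
opening: 0.0196
```

>>> {"name": "drive_tool", "arguments": {
  "plan": [
    [[0.001,0,0],[0,0,0],0],
    [[0.002,0,0],[0,0,0],0],
    [[0.002,0,0],[0,0,0],0]
  ]
}}

```text
clock: 9.77
tool_pos: [0.4794, -0.124, 0.1443]
orientation: [100.3, 89.9, -150.6]
force: [0.1, -0.8, -2.8]
opening: 0.0199
```

>>> {"name": "drive_tool", "arguments": {
  "plan": [
    [[0.001,0,0],[0,0,0],0],
    [[0.002,0,0],[0,0,0],0],
    [[0.003,0,0],[0,0,0],0],
    [[0.003,0,0],[0,0,0],0]
  ]
}}

```text
clock: 10.1
tool_pos: [0.4794, -0.124, 0.141]
orientation: [99.3, 89.9, -151.6]
force: [0.2, -1.0, -3.4]
opening: 0.0203
```

>>> {"name": "drive_tool", "arguments": {
  "plan": [
    [[0.0015,0,0],[0,0,0],0],
    [[0.003,0,0],[0,0,0],0],
    [[0.0045,0,0],[0,0,0],0],
    [[0.006,0,0],[0,0,0],0],
    [[0.0075,0,0],[0,0,0],0],
    [[0.0085,0,0],[0,0,0],0],
    [[0.0085,0,0],[0,0,0],0]
  ]
}}

```text
clock: 10.68
tool_pos: [0.4793, -0.124, 0.1323]
orientation: [97.2, 89.9, -153.8]
force: [0.1, -0.3, -3.1]
opening: 0.0196
```

>>> {"name": "drive_tool", "arguments": {
  "plan": [
    [[0.0007,0,0],[0,0,0],0],
    [[0.0014,0,0],[0,0,0],0],
    [[0.0014,0,0],[0,0,0],0]
  ]
}}

```text
clock: 10.93
tool_pos: [0.4794, -0.124, 0.1308]
orientation: [97.8, 89.9, -153.2]
force: [-0.5, 0.1, -3.4]
opening: 0.0198
```

>>> {"name": "drive_tool", "arguments": {
  "plan": [
    [[0.0007,0,0],[0,0,0],0],
    [[0.0014,0,0],[0,0,0],0],
    [[0.0014,0,0],[0,0,0],0]
  ]
}}

```text
clock: 11.18
tool_pos: [0.4795, -0.1241, 0.1306]
orientation: [119.1, 89.9, -131.8]
force: [-4.1, 0.8, 10.8]
opening: 0.0198
```

Hard contact exactly at home height (TCP 0.1306, expected 0.1307). Relieve the push, release, rise.

>>> {"name": "drive_tool", "arguments": {
  "plan": [
    [[-0.001,0,0],[0,0,0],0],
    [[-0.001,0,0],[0,0,0],0.5],
    [[-0.001,0,0],[0,0,0],0.5],
    [[-0.001,0,0],[0,0,0],0.5],
    [[-0.001,0,0],[0,0,0],0.5],
    [[-0.001,0,0],[0,0,0],0.5],
    [[-0.015,0,0],[0,0,0],0.5],
    [[-0.04,0,0],[0,0,0],0.5],
    [[-0.07,0,0],[0,0,0],0.5],
    [[-0.09,0,0.015],[0,0,0],0.5],
    [[-0.095,0,0.045],[0,0,0],0.5],
    [[-0.095,0,0.06],[0,0,0],0.5],
    [[-0.095,0,0.06],[0,0,0],0.5]
  ]
}}

```text
clock: 12.27
tool_pos: [0.4596, -0.0655, 0.2264]
orientation: [-118.5, 90.0, -9.3]
force: [0.5, 0.2, -0.3]
opening: 0.0438
```

```bash
python3 - <<'E'
from h import *
c=ctrl.get_calibration('wrist'); a=snap('wrist','w3.png')
o=ctrl.get_obs(); q,R=rt(); print(o['clock'],o['joint_pos'].round(1),o['tool_pos'].round(4),o['opening'],R.as_matrix().round(3))
z0=.106
for k,z in (('crank',z0),('crank_boss',z0+.042),('crank_grip',z0+.0535)):
    for r in ctrl.landmark_of('wrist',k)[:2]: print(k,np.round(r['pixel'],1),round(r['confidence'],2),at_z('wrist',r['pixel'],z,c).round(4))
E
```

```text
12.3167 [ 16.2   0.3 -24.8   0.  -64.9   2.9] [ 0.4599 -0.0663  0.2261] 0.04405340392674668 [[ 0.    -0.944 -0.329]
 [-0.001 -0.329  0.944]
 [-1.     0.    -0.001]]
crank [326.4 127.1] 0.77 [ 0.4798 -0.1242  0.106 ]
crank_boss [329.4 131.1] 0.81 [ 0.4777 -0.125   0.148 ]
crank_grip [325.3 189. ] 0.78 [ 0.4667 -0.084   0.1595]
```

View pics/w3.png

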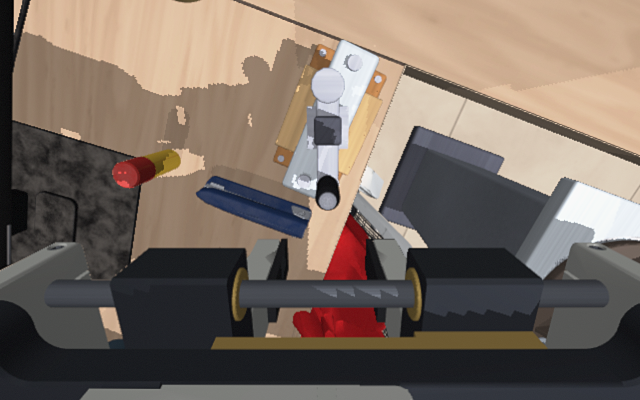

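The crank sits on the screw: boss (328,130), grip (327,192), foot flat over the collar. Now to the grip.

```bash
python3 - <<'E'
from h import *
move([.4655,-.083,.147],199)
E
```

```text
option 0 [ 0.07 -0.05 -0.1 ]
option 180 [-1.7993e+02  1.6000e-01 -8.0000e-02]
shift [ 0.0784 -0.0002 -0.0163]
```

>>> {"name": "drive_tool", "arguments": {
  "plan": [
    [[0.005,0,-0.016],[0,0,0],0.5],
    [[0.02,0,-0.016],[0,0,0],0.5],
    [[0.04,0,-0.016],[0,0,0],0.5],
    [[0.06,0,-0.016],[0,0,0],0.5],
    [[0.072,0,-0.016],[0,0,0],0.5],
    [[0.078,0,-0.016],[0,0,0],0.4],
    [[0.078,0,-0.016],[0,0,0],0],
    [[0.078,0,-0.016],[0,0,0],0],
    [[0.078,0,-0.016],[0,0,0],0],
    [[0.078,0,-0.016],[0,0,0],0],
    [[0.078,0,-0.016],[0,0,0],0],
    [[0.078,0,-0.016],[0,0,0],0],
    [[0.078,0,-0.016],[0,0,0],0]
  ]
}}

```text
clock: 13.55
tool_pos: [0.4658, -0.0827, 0.1481]
orientation: [167.2, 89.9, -83.7]
force: [0.2, -0.5, 3.7]
opening: 0.0177
```

```bash
cat > arc.py <<'E'
from h import *
import sys, json
# arc.py cx cy r  a0 step n : circle rows in tool axes from the pose now, commanded angles a0, a0-step...
def arc(cx,cy,r,a0,step,n,z=None):
    q,R=rt(); rows=[]
    for i in range(1,n+1):
        a=np.radians(a0-step*i); d=R.inv().apply([cx+r*np.cos(a)-q[0],cy+r*np.sin(a)-q[1],(z or q[2])-q[2]])
        rows.append([[round(float(v),4)+0 for v in d],[0,0,0],0])
    print(json.dumps(rows))
if __name__=='__main__':
    o=ctrl.get_obs(); q,R=rt(); cx,cy,r,a0,step,n,z=map(float,sys.argv[1:])
    d=q[:2]-[cx,cy]; print('clock',o['clock'],'q',q.round(4),'ang',np.degrees(np.arctan2(d[1],d[0])).round(2),'rad',np.linalg.norm(d).round(4),'open',o['opening'].round(4))
    u=d/np.linalg.norm(d); t=np.array([u[1],-u[0]]); F=o['force']; print('F',F.round(1),'rad',(F[:2]@u).round(1),'along cw',(F[:2]@t).round(1),o['joint_pos'].round(0), R.as_matrix().round(2).tolist())
    arc(cx,cy,r,a0,step,int(n),z)
E
python3 arc.py .480 -.125 .045 109 8 4 .147
```

```text
Traceback (most recent call last):
  File "arc.py", line 12, in <module>
    d=q[:2]-[cx,cy]; print('clock',o['clock'],'q',q.round(4),'ang',np.degrees(np.arctan2(d[1],d[0])).round(2),'rad',np.linalg.norm(d).round(4),'open',o['opening'].round(4))
                                                                                                                                                      ^^^^^^^^^^^^^^^^^^
AttributeError: 'float' object has no attribute 'round'
```

```bash
sed -i "s/o\['opening'\].round(4)/round(o['opening'],4)/" arc.py; python3 arc.py .480 -.125 .045 109 6 6 .148
```

```text
clock 13.55 q [ 0.4658 -0.0827  0.1481] ang 108.58 rad 0.0446 open 0.0177
F [ 0.2 -0.5  3.7] rad -0.5 along cw 0.1 [ 14.   5. -31.   0. -54.   5.] [[0.0, -0.95, -0.33], [-0.0, -0.33, 0.95], [-1.0, 0.0, -0.0]]
[[[0.0001, -0.0044, 0.0001], [0, 0, 0], 0], [[0.0001, -0.009, -0.0006], [0, 0, 0], 0], [[0.0001, -0.0136, -0.0019], [0, 0, 0], 0], [[0.0001, -0.018, -0.0036], [0, 0, 0], 0], [[0.0001, -0.0222, -0.0057], [0, 0, 0], 0], [[0.0001, -0.0261, -0.0083], [0, 0, 0], 0]]
```

>>> {"name": "drive_tool", "arguments": {
  "plan": [
    [[0,-0.0044,0.0],[0,0,0],0],
    [[0,-0.009,-0.0006],[0,0,0],0],
    [[0,-0.0136,-0.0019],[0,0,0],0],
    [[0,-0.018,-0.0036],[0,0,0],0],
    [[0,-0.0222,-0.0057],[0,0,0],0],
    [[0,-0.0261,-0.0083],[0,0,0],0]
  ]
}}

```text
clock: 14.05
tool_pos: [0.4928, -0.0824, 0.1479]
orientation: [118.5, 89.8, -132.4]
force: [-3.5, -4.3, 1.7]
opening: 0.0172
```

```bash
python3 arc.py .480 -.125 .045 73 9 9 .148
```

```text
clock 14.05 q [ 0.4928 -0.0824  0.1479] ang 73.29 rad 0.0445 open 0.0172
F [-3.5 -4.3  1.7] rad -5.1 along cw -2.1 [ 13.   8. -27.   0. -55.   6.] [[-0.0, -0.95, -0.33], [-0.0, -0.33, 0.95], [-1.0, 0.0, -0.0]]
[[[-0.0001, -0.0059, -0.0043], [0, 0, 0], 0], [[-0.0001, -0.0104, -0.0097], [0, 0, 0], 0], [[-0.0002, -0.0141, -0.0157], [0, 0, 0], 0], [[-0.0001, -0.0168, -0.0222], [0, 0, 0], 0], [[-0.0001, -0.0185, -0.0291], [0, 0, 0], 0], [[-0.0001, -0.019, -0.0361], [0, 0, 0], 0], [[-0.0001, -0.0184, -0.0432], [0, 0, 0], 0], [[-0.0001, -0.0168, -0.05], [0, 0, 0], 0], [[-0.0001, -0.0141, -0.0566], [0, 0, 0], 0]]
```

```bash
python3 arc.py .480 -.126 .045 73 9 10 .148|tail -1
```

```text
[[[-0.0001, -0.0055, -0.0052], [0, 0, 0], 0], [[-0.0001, -0.0101, -0.0106], [0, 0, 0], 0], [[-0.0001, -0.0138, -0.0166], [0, 0, 0], 0], [[-0.0001, -0.0165, -0.0232], [0, 0, 0], 0], [[-0.0001, -0.0181, -0.03], [0, 0, 0], 0], [[-0.0001, -0.0187, -0.0371], [0, 0, 0], 0], [[-0.0001, -0.0181, -0.0441], [0, 0, 0], 0], [[-0.0001, -0.0164, -0.051], [0, 0, 0], 0], [[-0.0001, -0.0137, -0.0575], [0, 0, 0], 0], [[-0.0001, -0.01, -0.0635], [0, 0, 0], 0]]
```

>>> {"name": "drive_tool", "arguments": {
  "plan": [
    [[0,-0.0055,-0.0052],[0,0,0],0],
    [[0,-0.0101,-0.0106],[0,0,0],0],
    [[0,-0.0138,-0.0166],[0,0,0],0],
    [[0,-0.0165,-0.0232],[0,0,0],0],
    [[0,-0.0181,-0.03],[0,0,0],0],
    [[0,-0.0187,-0.0371],[0,0,0],0],
    [[0,-0.0181,-0.0441],[0,0,0],0],
    [[0,-0.0164,-0.051],[0,0,0],0],
    [[0,-0.0137,-0.0575],[0,0,0],0],
    [[0,-0.01,-0.0635],[0,0,0],0]
  ]
}}

```text
clock: 14.88
tool_pos: [0.5233, -0.1396, 0.1479]
orientation: [125.2, 89.9, -125.7]
force: [-2.8, 4.1, 2.5]
opening: 0.0173
```

```bash
python3 arc.py .480 -.126 .045 -17 9 10 .148
```

```text
clock 14.8833 q [ 0.5233 -0.1396  0.1479] ang -17.51 rad 0.0454 open 0.0173
F [-2.8  4.1  2.5] rad -3.9 along cw -3.1 [  6.  12. -22.   0. -56.  13.] [[-0.0, -0.95, -0.33], [-0.0, -0.33, 0.95], [-1.0, 0.0, -0.0]]
[[[-0.0001, 0.0046, -0.0048], [0, 0, 0], 0], [[-0.0001, 0.01, -0.0094], [0, 0, 0], 0], [[-0.0001, 0.016, -0.0131], [0, 0, 0], 0], [[-0.0001, 0.0226, -0.0158], [0, 0, 0], 0], [[-0.0001, 0.0294, -0.0174], [0, 0, 0], 0], [[0.0, 0.0365, -0.018], [0, 0, 0], 0], [[0.0, 0.0435, -0.0174], [0, 0, 0], 0], [[0.0, 0.0504, -0.0157], [0, 0, 0], 0], [[0.0, 0.0569, -0.013], [0, 0, 0], 0], [[0.0, 0.0629, -0.0093], [0, 0, 0], 0]]
```

```bash
python3 arc.py .4793 -.1258 .0445 -17 9 12 .148|tail -1
```

```text
[[[-0.0001, 0.0056, -0.0041], [0, 0, 0], 0], [[-0.0001, 0.0109, -0.0086], [0, 0, 0], 0], [[-0.0001, 0.0169, -0.0122], [0, 0, 0], 0], [[-0.0001, 0.0233, -0.0149], [0, 0, 0], 0], [[-0.0001, 0.0301, -0.0165], [0, 0, 0], 0], [[0.0, 0.0371, -0.017], [0, 0, 0], 0], [[0.0, 0.044, -0.0165], [0, 0, 0], 0], [[0.0, 0.0508, -0.0149], [0, 0, 0], 0], [[0.0, 0.0573, -0.0122], [0, 0, 0], 0], [[0.0, 0.0632, -0.0085], [0, 0, 0], 0], [[0.0, 0.0685, -0.004], [0, 0, 0], 0], [[0.0, 0.0731, 0.0013], [0, 0, 0], 0]]
```

>>> {"name": "drive_tool", "arguments": {
  "plan": [
    [[0,0.0056,-0.0041],[0,0,0],0],
    [[0,0.0109,-0.0086],[0,0,0],0],
    [[0,0.0169,-0.0122],[0,0,0],0],
    [[0,0.0233,-0.0149],[0,0,0],0],
    [[0,0.0301,-0.0165],[0,0,0],0],
    [[0,0.0371,-0.017],[0,0,0],0],
    [[0,0.044,-0.0165],[0,0,0],0],
    [[0,0.0508,-0.0149],[0,0,0],0],
    [[0,0.0573,-0.0122],[0,0,0],0],
    [[0,0.0632,-0.0085],[0,0,0],0],
    [[0,0.0685,-0.004],[0,0,0],0],
    [[0,0.0731,0.0013],[0,0,0],0]
  ]
}}

```text
clock: 15.88
tool_pos: [0.4526, -0.1622, 0.1481]
orientation: [118.8, 89.9, -132.1]
force: [1.2, -2.3, 5.4]
opening: 0.0171
```

```bash
python3 arc.py .4793 -.1258 .0445 -125 9 19 .148
```

```text
clock 15.8833 q [ 0.4526 -0.1622  0.1481] ang -126.19 rad 0.0451 open 0.0171
F [ 1.2 -2.3  5.4] rad 1.2 along cw -2.3 [  4.   6. -30.   0. -54.  15.] [[-0.0, -0.95, -0.33], [-0.0, -0.33, 0.95], [-1.0, 0.0, -0.0]]
[[[0.0001, 0.0026, 0.0056], [0, 0, 0], 0], [[0.0001, 0.0052, 0.012], [0, 0, 0], 0], [[0.0001, 0.0069, 0.0188], [0, 0, 0], 0], [[0.0001, 0.0074, 0.0258], [0, 0, 0], 0], [[0.0001, 0.0069, 0.0327], [0, 0, 0], 0], [[0.0001, 0.0052, 0.0395], [0, 0, 0], 0], [[0.0001, 0.0025, 0.046], [0, 0, 0], 0], [[0.0001, -0.0011, 0.0519], [0, 0, 0], 0], [[0.0, -0.0057, 0.0572], [0, 0, 0], 0], [[0.0, -0.011, 0.0618], [0, 0, 0], 0], [[0.0, -0.0169, 0.0654], [0, 0, 0], 0], [[0.0, -0.0234, 0.0681], [0, 0, 0], 0], [[0.0, -0.0302, 0.0697], [0, 0, 0], 0], [[0.0, -0.0371, 0.0702], [0, 0, 0], 0], [[-0.0001, -0.0441, 0.0697], [0, 0, 0], 0], [[-0.0001, -0.0509, 0.068], [0, 0, 0], 0], [[-0.0001, -0.0573, 0.0653], [0, 0, 0], 0], [[-0.0001, -0.0633, 0.0617], [0, 0, 0], 0], [[-0.0001, -0.0686, 0.0571], [0, 0, 0], 0]]
```

>>> {"name": "drive_tool", "arguments": {
  "plan": [
    [[0,0.0026,0.0056],[0,0,0],0],
    [[0,0.0052,0.012],[0,0,0],0],
    [[0,0.0069,0.0188],[0,0,0],0],
    [[0,0.0074,0.0258],[0,0,0],0],
    [[0,0.0069,0.0327],[0,0,0],0],
    [[0,0.0052,0.0395],[0,0,0],0],
    [[0,0.0025,0.046],[0,0,0],0],
    [[0,-0.0011,0.0519],[0,0,0],0],
    [[0,-0.0057,0.0572],[0,0,0],0],
    [[0,-0.011,0.0618],[0,0,0],0],
    [[0,-0.0169,0.0654],[0,0,0],0],
    [[0,-0.0234,0.0681],[0,0,0],0],
    [[0,-0.0302,0.0697],[0,0,0],0],
    [[0,-0.0371,0.0702],[0,0,0],0],
    [[0,-0.0441,0.0697],[0,0,0],0],
    [[0,-0.0509,0.068],[0,0,0],0],
    [[0,-0.0573,0.0653],[0,0,0],0],
    [[0,-0.0633,0.0617],[0,0,0],0],
    [[0,-0.0686,0.0571],[0,0,0],0]
  ]
}}

```text
clock: 17.47
tool_pos: [0.4992, -0.0852, 0.1478]
orientation: [96.9, 89.8, -154.0]
force: [-2.4, 0.4, 8.0]
opening: 0.0172
```

```bash
python3 arc.py .4793 -.1258 .0445 64 9 19 .148
```

```text
clock 17.4667 q [ 0.4992 -0.0852  0.1478] ang 63.91 rad 0.0452 open 0.0172
F [-2.4  0.4  8. ] rad -0.7 along cw -2.4 [ 13.   9. -27.   0. -55.   6.] [[-0.0, -0.95, -0.33], [-0.0, -0.33, 0.95], [-1.0, 0.0, -0.0]]
[[[-0.0002, -0.004, -0.0058], [0, 0, 0], 0], [[-0.0002, -0.0076, -0.0117], [0, 0, 0], 0], [[-0.0002, -0.0103, -0.0182], [0, 0, 0], 0], [[-0.0002, -0.0119, -0.025], [0, 0, 0], 0], [[-0.0002, -0.0124, -0.032], [0, 0, 0], 0], [[-0.0002, -0.0119, -0.0389], [0, 0, 0], 0], [[-0.0002, -0.0102, -0.0457], [0, 0, 0], 0], [[-0.0002, -0.0075, -0.0522], [0, 0, 0], 0], [[-0.0002, -0.0039, -0.0581], [0, 0, 0], 0], [[-0.0002, 0.0007, -0.0634], [0, 0, 0], 0], [[-0.0002, 0.006, -0.0679], [0, 0, 0], 0], [[-0.0001, 0.0119, -0.0716], [0, 0, 0], 0], [[-0.0001, 0.0184, -0.0742], [0, 0, 0], 0], [[-0.0001, 0.0252, -0.0759], [0, 0, 0], 0], [[-0.0001, 0.0321, -0.0764], [0, 0, 0], 0], [[-0.0001, 0.0391, -0.0758], [0, 0, 0], 0], [[0.0, 0.0459, -0.0742], [0, 0, 0], 0], [[0.0, 0.0523, -0.0715], [0, 0, 0], 0], [[0.0, 0.0583, -0.0679], [0, 0, 0], 0]]
```

>>> {"name": "drive_tool", "arguments": {
  "plan": [
    [[-0.0003,-0.004,-0.0058],[0,0,0],0],
    [[-0.0005,-0.0076,-0.0117],[0,0,0],0],
    [[-0.0005,-0.0103,-0.0182],[0,0,0],0],
    [[-0.0005,-0.0119,-0.025],[0,0,0],0],
    [[-0.0005,-0.0124,-0.032],[0,0,0],0],
    [[-0.0005,-0.0119,-0.0389],[0,0,0],0],
    [[-0.0005,-0.0102,-0.0457],[0,0,0],0],
    [[-0.0005,-0.0075,-0.0522],[0,0,0],0],
    [[-0.0005,-0.0039,-0.0581],[0,0,0],0],
    [[-0.0005,0.0007,-0.0634],[0,0,0],0],
    [[-0.0005,0.006,-0.0679],[0,0,0],0],
    [[-0.0005,0.0119,-0.0716],[0,0,0],0],
    [[-0.0005,0.0184,-0.0742],[0,0,0],0],
    [[-0.0005,0.0252,-0.0759],[0,0,0],0],
    [[-0.0005,0.0321,-0.0764],[0,0,0],0],
    [[-0.0005,0.0391,-0.0758],[0,0,0],0],
    [[-0.0005,0.0459,-0.0742],[0,0,0],0],
    [[-0.0005,0.0523,-0.0715],[0,0,0],0],
    [[-0.0005,0.0583,-0.0679],[0,0,0],0]
  ]
}}

```text
clock: 19.05
tool_pos: [0.4649, -0.1686, 0.1484]
orientation: [92.6, 89.8, -158.3]
force: [2.0, -1.3, 1.0]
opening: 0.0173
```

```bash
python3 arc.py .4793 -.1258 .0445 -107 9 19 .148
```

```text
clock 19.05 q [ 0.4649 -0.1686  0.1484] ang -108.55 rad 0.0451 open 0.0173
F [ 2.  -1.3  1. ] rad 0.6 along cw -2.3 [  3.   8. -28.   0. -55.  16.] [[-0.0, -0.95, -0.33], [-0.0, -0.33, 0.95], [-1.0, 0.0, -0.0]]
[[[0.0004, 0.004, 0.0043], [0, 0, 0], 0], [[0.0004, 0.0085, 0.0096], [0, 0, 0], 0], [[0.0004, 0.0121, 0.0156], [0, 0, 0], 0], [[0.0004, 0.0148, 0.022], [0, 0, 0], 0], [[0.0004, 0.0164, 0.0288], [0, 0, 0], 0], [[0.0004, 0.017, 0.0358], [0, 0, 0], 0], [[0.0004, 0.0164, 0.0428], [0, 0, 0], 0], [[0.0004, 0.0148, 0.0495], [0, 0, 0], 0], [[0.0004, 0.0121, 0.056], [0, 0, 0], 0], [[0.0004, 0.0084, 0.0619], [0, 0, 0], 0], [[0.0004, 0.0039, 0.0672], [0, 0, 0], 0], [[0.0004, -0.0014, 0.0718], [0, 0, 0], 0], [[0.0003, -0.0074, 0.0754], [0, 0, 0], 0], [[0.0003, -0.0138, 0.0781], [0, 0, 0], 0], [[0.0003, -0.0206, 0.0797], [0, 0, 0], 0], [[0.0003, -0.0276, 0.0802], [0, 0, 0], 0], [[0.0002, -0.0345, 0.0797], [0, 0, 0], 0], [[0.0002, -0.0413, 0.0781], [0, 0, 0], 0], [[0.0002, -0.0478, 0.0754], [0, 0, 0], 0]]
```

>>> {"name": "drive_tool", "arguments": {
  "plan": [
    [[-0.0001,0.004,0.0043],[0,0,0],0],
    [[-0.0001,0.0085,0.0096],[0,0,0],0],
    [[-0.0001,0.0121,0.0156],[0,0,0],0],
    [[-0.0001,0.0148,0.022],[0,0,0],0],
    [[-0.0001,0.0164,0.0288],[0,0,0],0],
    [[-0.0001,0.017,0.0358],[0,0,0],0],
    [[-0.0001,0.0164,0.0428],[0,0,0],0],
    [[-0.0001,0.0148,0.0495],[0,0,0],0],
    [[-0.0001,0.0121,0.056],[0,0,0],0],
    [[-0.0001,0.0084,0.0619],[0,0,0],0],
    [[-0.0001,0.0039,0.0672],[0,0,0],0],
    [[-0.0001,-0.0014,0.0718],[0,0,0],0],
    [[-0.0001,-0.0074,0.0754],[0,0,0],0],
    [[-0.0001,-0.0138,0.0781],[0,0,0],0],
    [[-0.0001,-0.0206,0.0797],[0,0,0],0],
    [[-0.0001,-0.0276,0.0802],[0,0,0],0],
    [[-0.0001,-0.0345,0.0797],[0,0,0],0],
    [[-0.0001,-0.0413,0.0781],[0,0,0],0],
    [[-0.0001,-0.0478,0.0754],[0,0,0],0]
  ]
}}

```text
clock: 20.63
tool_pos: [0.4857, -0.0813, 0.1481]
orientation: [83.8, 89.7, -167.1]
force: [-2.6, -0.3, 2.5]
opening: 0.0173
```

```bash
python3 arc.py .4793 -.1258 .0445 82 6 10 .148
```

```text
clock 20.6333 q [ 0.4857 -0.0813  0.1481] ang 81.79 rad 0.0449 open 0.0173
F [-2.6 -0.3  2.5] rad -0.7 along cw -2.5 [ 13.   7. -28.  -0. -55.   6.] [[-0.0, -0.95, -0.33], [-0.0, -0.33, 0.95], [-1.0, 0.0, 0.0]]
[[[0.0001, -0.0037, -0.0026], [0, 0, 0], 0], [[0.0001, -0.0075, -0.0054], [0, 0, 0], 0], [[0.0001, -0.0109, -0.0085], [0, 0, 0], 0], [[0.0, -0.014, -0.012], [0, 0, 0], 0], [[0.0, -0.0168, -0.0157], [0, 0, 0], 0], [[0.0, -0.0191, -0.0198], [0, 0, 0], 0], [[0.0, -0.021, -0.024], [0, 0, 0], 0], [[0.0, -0.0224, -0.0285], [0, 0, 0], 0], [[0.0, -0.0234, -0.033], [0, 0, 0], 0], [[0.0, -0.0239, -0.0376], [0, 0, 0], 0]]
```

>>> {"name": "drive_tool", "arguments": {
  "plan": [
    [[0,-0.0037,-0.0026],[0,0,0],0],
    [[0,-0.0075,-0.0054],[0,0,0],0],
    [[0,-0.0109,-0.0085],[0,0,0],0],
    [[0,-0.014,-0.012],[0,0,0],0],
    [[0,-0.0168,-0.0157],[0,0,0],0],
    [[0,-0.0191,-0.0198],[0,0,0],0],
    [[0,-0.021,-0.024],[0,0,0],0],
    [[0,-0.0224,-0.0285],[0,0,0],0],
    [[0,-0.0234,-0.033],[0,0,0],0]
  ]
}}

```text
clock: 21.38
tool_pos: [0.5195, -0.1051, 0.1482]
orientation: [84.0, 89.8, -166.9]
force: [0.0, 4.5, 2.3]
opening: 0.0175
```

```bash
python3 arc.py .4793 -.1258 .0445 28 4 16 .148
```

```text
clock 21.3833 q [ 0.5195 -0.1051  0.1482] ang 27.28 rad 0.0452 open 0.0175
F [0.  4.5 2.3] rad 2.1 along cw -4.0 [ 10.  11. -24.   0. -56.   9.] [[-0.0, -0.95, -0.33], [-0.0, -0.33, 0.95], [-1.0, 0.0, 0.0]]
[[[0.0002, 0.0004, -0.0026], [0, 0, 0], 0], [[0.0002, 0.0002, -0.0057], [0, 0, 0], 0], [[0.0002, 0.0003, -0.0088], [0, 0, 0], 0], [[0.0002, 0.0006, -0.0119], [0, 0, 0], 0], [[0.0002, 0.0011, -0.015], [0, 0, 0], 0], [[0.0002, 0.0018, -0.018], [0, 0, 0], 0], [[0.0002, 0.0027, -0.021], [0, 0, 0], 0], [[0.0002, 0.0038, -0.0239], [0, 0, 0], 0], [[0.0002, 0.0051, -0.0267], [0, 0, 0], 0], [[0.0002, 0.0066, -0.0294], [0, 0, 0], 0], [[0.0002, 0.0083, -0.032], [0, 0, 0], 0], [[0.0002, 0.0102, -0.0345], [0, 0, 0], 0], [[0.0002, 0.0122, -0.0368], [0, 0, 0], 0], [[0.0002, 0.0144, -0.039], [0, 0, 0], 0], [[0.0002, 0.0168, -0.0411], [0, 0, 0], 0], [[0.0002, 0.0193, -0.0429], [0, 0, 0], 0]]
```

>>> {"name": "drive_tool", "arguments": {
  "plan": [
    [[0,0.0004,-0.0026],[0,0,0],0],
    [[0,0.0002,-0.0057],[0,0,0],0],
    [[0,0.0003,-0.0088],[0,0,0],0]
  ]
}}

```text
clock: 21.63
tool_pos: [0.5228, -0.1137, 0.1483]
orientation: [86.3, 89.9, -164.6]
force: [3.1, 3.5, 0.6]
opening: 0.0173
```

```bash
python3 arc.py .4793 -.1258 .0445 16 3 8 .148
```

```text
clock 21.6333 q [ 0.5228 -0.1137  0.1483] ang 15.56 rad 0.0451 open 0.0173
F [3.1 3.5 0.6] rad 4.0 along cw -2.6 [  9.  11. -23.   0. -56.  10.] [[-0.0, -0.95, -0.33], [-0.0, -0.33, 0.95], [-1.0, 0.0, 0.0]]
[[[0.0003, 0.0008, -0.0019], [0, 0, 0], 0], [[0.0003, 0.0011, -0.0043], [0, 0, 0], 0], [[0.0003, 0.0015, -0.0065], [0, 0, 0], 0], [[0.0003, 0.0021, -0.0088], [0, 0, 0], 0], [[0.0003, 0.0027, -0.011], [0, 0, 0], 0], [[0.0003, 0.0035, -0.0132], [0, 0, 0], 0], [[0.0003, 0.0044, -0.0154], [0, 0, 0], 0], [[0.0003, 0.0054, -0.0175], [0, 0, 0], 0]]
```

>>> {"name": "drive_tool", "arguments": {
  "plan": [
    [[0,0.0005,-0.002],[0,0,0],0],
    [[0,0.0007,-0.0043],[0,0,0],0],
    [[0,0.001,-0.0066],[0,0,0],0],
    [[0,0.0015,-0.0089],[0,0,0],0]
  ]
}}

```text
clock: 21.97
tool_pos: [0.5244, -0.1228, 0.1484]
orientation: [88.6, 89.9, -162.4]
force: [3.5, 2.7, 1.0]
opening: 0.0177
```

```bash
python3 arc.py .4793 -.1258 .0450 4 3 8 .148
```

```text
clock 21.9667 q [ 0.5244 -0.1228  0.1484] ang 3.85 rad 0.0452 open 0.0177
F [3.5 2.7 1. ] rad 3.7 along cw -2.5 [  8.  12. -23.   0. -56.  11.] [[-0.0, -0.95, -0.33], [-0.0, -0.33, 0.95], [-1.0, 0.0, 0.0]]
[[[0.0004, 0.0009, -0.0021], [0, 0, 0], 0], [[0.0004, 0.0017, -0.0043], [0, 0, 0], 0], [[0.0004, 0.0026, -0.0065], [0, 0, 0], 0], [[0.0004, 0.0036, -0.0086], [0, 0, 0], 0], [[0.0004, 0.0047, -0.0107], [0, 0, 0], 0], [[0.0004, 0.0059, -0.0127], [0, 0, 0], 0], [[0.0004, 0.0073, -0.0146], [0, 0, 0], 0], [[0.0004, 0.0087, -0.0165], [0, 0, 0], 0]]
```

Turned about 825°, drag still 2.5 N.

>>> {"name": "drive_tool", "arguments": {
  "plan": [
    [[0,0.0007,-0.0021],[0,0,0],0],
    [[0,0.0015,-0.0043],[0,0,0],0],
    [[0,0.0024,-0.0065],[0,0,0],0],
    [[0,0.0034,-0.0086],[0,0,0],0],
    [[0,0.0045,-0.0107],[0,0,0],0]
  ]
}}

```text
clock: 22.38
tool_pos: [0.5238, -0.1346, 0.1484]
orientation: [94.7, 89.9, -156.2]
force: [3.5, 1.5, -0.2]
opening: 0.0174
```

```bash
python3 arc.py .4793 -.1258 .0452 -11 3 8 .148
```

```text
clock 22.3833 q [ 0.5238 -0.1346  0.1484] ang -11.24 rad 0.0453 open 0.0174
F [ 3.5  1.5 -0.2] rad 3.1 along cw -2.1 [  6.  12. -22.   0. -56.  13.] [[-0.0, -0.95, -0.33], [-0.0, -0.33, 0.95], [-1.0, 0.0, -0.0]]
[[[0.0004, 0.0013, -0.0018], [0, 0, 0], 0], [[0.0004, 0.0026, -0.0037], [0, 0, 0], 0], [[0.0004, 0.0041, -0.0056], [0, 0, 0], 0], [[0.0004, 0.0056, -0.0074], [0, 0, 0], 0], [[0.0004, 0.0072, -0.0091], [0, 0, 0], 0], [[0.0004, 0.0089, -0.0107], [0, 0, 0], 0], [[0.0004, 0.0107, -0.0123], [0, 0, 0], 0], [[0.0004, 0.0126, -0.0137], [0, 0, 0], 0]]
```

>>> {"name": "drive_tool", "arguments": {
  "plan": [
    [[0,0.0013,-0.0018],[0,0,0],0],
    [[0,0.0026,-0.0037],[0,0,0],0],
    [[0,0.0041,-0.0056],[0,0,0],0],
    [[0,0.0056,-0.0074],[0,0,0],0],
    [[0,0.0072,-0.0091],[0,0,0],0]
  ]
}}

```text
clock: 22.8
tool_pos: [0.5223, -0.1428, 0.1486]
orientation: [-64.8, 89.7, 44.2]
force: [8.3, 22.2, -1.4]
opening: 0.0178
```

```bash
python3 arc.py .4793 -.1258 .0452 -26 3 8 .148
```

```text
clock 22.8 q [ 0.5223 -0.1428  0.1486] ang -21.59 rad 0.0462 open 0.0178
F [ 8.3 22.2 -1.4] rad -0.5 along cw -23.7 [  5.  12. -22.  -0. -56.  14.] [[0.0, -0.95, -0.33], [0.0, -0.33, 0.95], [-1.0, -0.0, 0.0]]
[[[0.0006, 0.0049, -0.0035], [0, 0, 0], 0], [[0.0005, 0.0067, -0.005], [0, 0, 0], 0], [[0.0005, 0.0086, -0.0065], [0, 0, 0], 0], [[0.0005, 0.0105, -0.0078], [0, 0, 0], 0], [[0.0005, 0.0125, -0.009], [0, 0, 0], 0], [[0.0005, 0.0146, -0.0102], [0, 0, 0], 0], [[0.0005, 0.0168, -0.0112], [0, 0, 0], 0], [[0.0005, 0.0189, -0.0121], [0, 0, 0], 0]]
```

The stop is felt, but the load rose to 23.7 N within that call, over the 20 N limit; ease back off at once.

```bash
python3 arc.py .4793 -.1258 .0453 -21.6 -2 4 .1482|tail -1
```

```text
[[[0.0004, -0.0003, 0.0018], [0, 0, 0], 0], [[0.0004, -0.0012, 0.0031], [0, 0, 0], 0], [[0.0004, -0.0022, 0.0044], [0, 0, 0], 0], [[0.0004, -0.003, 0.0057], [0, 0, 0], 0]]
```

>>> {"name": "drive_tool", "arguments": {
  "plan": [
    [[0,-0.0003,0.0018],[0,0,0],0],
    [[0,-0.0012,0.0031],[0,0,0],0],
    [[0,-0.0012,0.0031],[0,0,0],0]
  ]
}}

```text
clock: 23.05
tool_pos: [0.5229, -0.1396, 0.1488]
orientation: [-73.8, 89.7, 35.3]
force: [5.5, 2.4, -0.3]
opening: 0.0173
```

```bash
python3 arc.py .4793 -.1258 .0453 -17.6 -2 4 .1482
```

```text
clock 23.05 q [ 0.5229 -0.1396  0.1488] ang -17.52 rad 0.0457 open 0.0173
F [ 5.5  2.4 -0.3] rad 4.5 along cw -3.9 [  6.  12. -23.  -0. -56.  14.] [[0.0, -0.95, -0.33], [0.0, -0.33, 0.95], [-1.0, -0.01, 0.0]]
[[[0.0006, -0.0005, 0.0015], [0, 0, 0], 0], [[0.0006, -0.0014, 0.0028], [0, 0, 0], 0], [[0.0006, -0.0022, 0.0042], [0, 0, 0], 0], [[0.0006, -0.003, 0.0055], [0, 0, 0], 0]]
```

>>> {"name": "drive_tool", "arguments": {
  "plan": [
    [[0,0,0],[0,0,0],0.28],
    [[0,0,0],[0,0,0],0.28],
    [[0,0,0],[0,0,0],0.28],
    [[0,0,0],[0,0,0],0.28],
    [[-0.01,0,0],[0,0,0],0.28],
    [[-0.03,0,0],[0,0,0],0.28],
    [[-0.06,0,0],[0,0,0],0.28],
    [[-0.08,0.0,0.02],[0,0,0],0.28],
    [[-0.08,0.0,0.05],[0,0,0],0.28],
    [[-0.08,0.0,0.08],[0,0,0],0.28],
    [[-0.08,0,0.11],[0,0,0],0.28],
    [[-0.08,0,0.14],[0,0,0],0.28],
    [[-0.08,0,0.17],[0,0,0],0.28],
    [[-0.08,0,0.17],[0,0,0],0.28],
    [[-0.08,0,0.17],[0,0,0],0.28]
  ]
}}

```text
clock: 24.3
tool_pos: [0.4665, 0.0218, 0.23]
orientation: [-76.5, 89.6, 32.7]
force: [-0.8, -0.5, 0.1]
opening: 0.0246
```

```bash
python3 - <<'E'
from h import *
o=ctrl.get_obs(); print(o['clock'],o['tool_pos'].round(4),o['opening'],o['force'].round(1))
ims=[]
for n,(u,v) in (('scene',(338,240)),('side',(352,208))):
    im=snap(n); ims.append(cv2.resize(im[v-40:v+40,u-40:u+40],(400,400),interpolation=2))
    for k,z in (('crank',.106),('crank_boss',.148),('crank_grip',.1595),('nut_bar',.053),('platen_face',.036),('platen',.04)):
        for r in ctrl.landmark_of(n,k)[:2]: print(n,k,np.round(r['pixel'],1),round(r['confidence'],2),at_z(n,r['pixel'],z).round(3))
cv2.imwrite('pics/end.png',np.hstack(ims))
E
```

```text
24.3 [0.4665 0.0218 0.23  ] 0.024594941345674907 [-0.8 -0.5  0.1]
scene crank [335.2 227.7] 0.72 [ 0.48  -0.122  0.106]
scene crank [270.6 225. ] 0.55 [0.414 0.008 0.106]
scene crank_boss [410.2 231.5] 0.68 [ 0.499 -0.284  0.148]
scene crank_boss [341.7 210.3] 0.61 [ 0.493 -0.129  0.148]
scene crank_grip [348.9 200.3] 0.57 [ 0.521 -0.132  0.159]
scene nut_bar [337.5 250.2] 0.84 [ 0.47  -0.134  0.053]
scene platen_face [338.3 255.4] 0.97 [ 0.472 -0.136  0.036]
scene platen_face [338.3 250. ] 0.56 [ 0.488 -0.127  0.036]
scene platen [338.5 255.2] 0.92 [ 0.469 -0.138  0.04 ]
side crank [287. 271.] 0.52 [0.5   0.131 0.106]
side crank_boss [285.  268.1] 0.53 [0.497 0.14  0.148]
side crank_grip [271.  263.2] 0.47 [0.528 0.153 0.159]
side nut_bar [377.2 144.2] 0.42 [ 0.538 -0.345  0.053]
```

View pics/end.png

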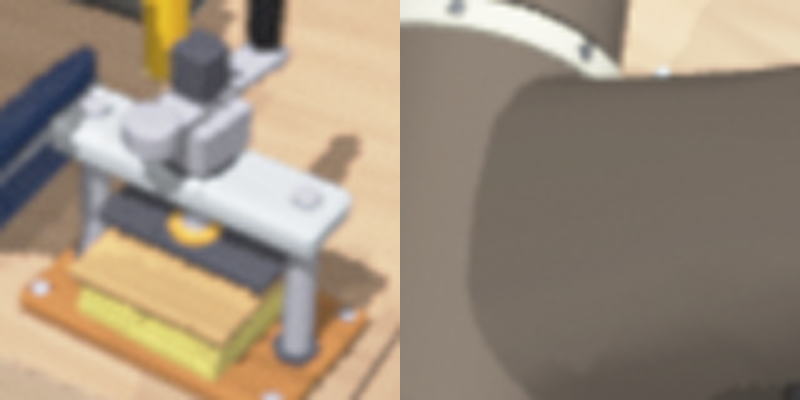

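The scene crop shows the crank on the screw, nut bar and plate down on the pad; the side camera is blocked by the arm. Check height, by projecting a home crank at the left angle over the picture.

```bash
python3 - <<'E'
from h import *
im=snap('scene'); u0,v0=300,190; S=9; a=im[v0:v0+64,u0:u0+86]; a=cv2.resize(a,None,fx=S,fy=S,interpolation=2); b=a[:, :].copy()
def box(ctr,yaw,x0,x1,y0,y1,z0,z1,col):
    c,s=np.cos(yaw),np.sin(yaw); P=[]
    for z in (z0,z1):
        for x,y in ((x0,y0),(x1,y0),(x1,y1),(x0,y1)): P.append([ctr[0]+c*x-s*y,ctr[1]+s*x+c*y,ctr[2]+z])
    p=((proj('scene',P)-[u0,v0]+.5)*S).astype(int)
    for i in range(4):
        for m,n in ((i,(i+1)%4),(i+4,(i+1)%4+4),(i,i+4)): cv2.line(b,tuple(map(int,p[m])),tuple(map(int,p[n])),col,1)
y=np.radians(-17.5); H=[.4795,-.1252,.106]
box(H,y,-.017,.017,-.017,.017,0,.021,(0,0,255)); box(H,y,-.010,.010,-.010,.010,.029,.055,(0,255,0)); box(H,y,-.03,.055,-.009,.009,.021,.029,(255,0,0))
cv2.imwrite('pics/ov.png',b)
print(b.shape)
E
```

```text
(576, 774, 3)
```

View pics/ov.png

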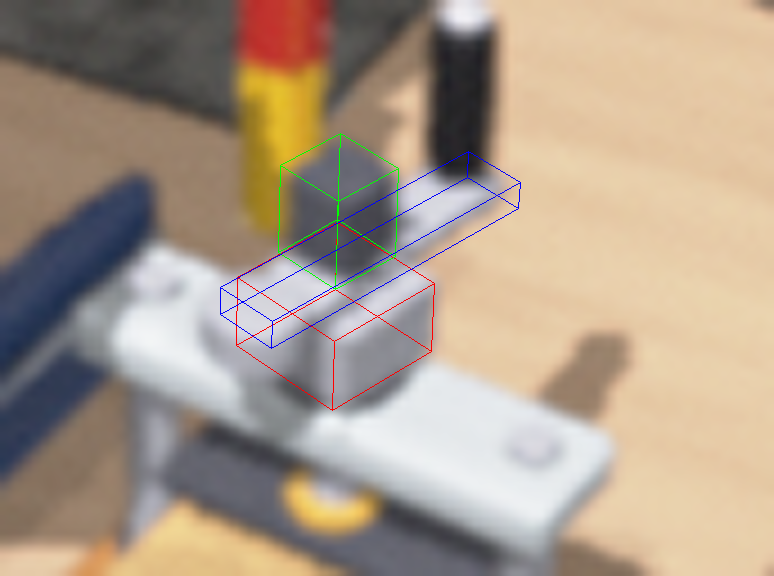

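Overlay agrees to about one pixel with the home pose. I'll confirm by feel: touch the boss top (expected z 0.161) lightly with shut fingers.

```bash
python3 - <<'E'
from h import *
move([.4795,-.1252,.20],199); move([.4795,-.1252,.164],199)
E
```

```text
option 0 [0.09 0.09 0.31]
option 180 [-1.7991e+02 -4.9000e-01  1.4000e-01]
shift [ 0.0286  0.036  -0.1421]
option 0 [0.09 0.09 0.31]
option 180 [-1.7991e+02 -4.9000e-01  1.4000e-01]
shift [ 0.0646  0.0362 -0.1421]
```

>>> {"name": "drive_tool", "arguments": {
  "plan": [
    [[0,0.009,-0.035],[0,0,0.3],0],
    [[0,0.018,-0.07],[0,0,0.3],0],
    [[0,0.027,-0.105],[0,0,0.3],0],
    [[0,0.036,-0.142],[0,0,0.3],0],
    [[0.0,0.036,-0.142],[0,0,0.3],0],
    [[0.02,0.036,-0.142],[0,0,0.3],0],
    [[0.04,0.036,-0.142],[0,0,0.3],0],
    [[0.055,0.036,-0.142],[0,0,0.3],0],
    [[0.063,0.036,-0.142],[0,0,0.3],0],
    [[0.065,0.036,-0.142],[0,0,0.3],0],
    [[0.065,0.036,-0.142],[0,0,0.3],0]
  ]
}}

```text
clock: 25.97
tool_pos: [0.4797, -0.125, 0.1635]
orientation: [23.8, 89.9, 132.9]
force: [1.0, -0.8, 0.2]
opening: 0.0003
```

>>> {"name": "drive_tool", "arguments": {
  "plan": [
    [[0.0007,0,0],[0,0,0],0],
    [[0.0014,0,0],[0,0,0],0],
    [[0.0014,0,0],[0,0,0],0]
  ]
}}

```text
clock: 26.22
tool_pos: [0.4801, -0.1248, 0.1628]
orientation: [-27.5, 89.9, 81.6]
force: [0.3, 0.0, 0.8]
opening: 0.0005
```

>>> {"name": "drive_tool", "arguments": {
  "plan": [
    [[0.0006,0,0],[0,0,0],0],
    [[0.0012,0,0],[0,0,0],0],
    [[0.0012,0,0],[0,0,0],0]
  ]
}}

```text
clock: 26.47
tool_pos: [0.4802, -0.1248, 0.1617]
orientation: [-42.7, 89.9, 66.4]
force: [0.3, -0.5, -0.3]
opening: 0.0001
```

>>> {"name": "drive_tool", "arguments": {
  "plan": [
    [[0.0006,0,0],[0,0,0],0],
    [[0.0012,0,0],[0,0,0],0],
    [[0.0012,0,0],[0,0,0],0]
  ]
}}

```text
clock: 26.72
tool_pos: [0.4805, -0.1249, 0.1613]
orientation: [-68.5, 89.9, 40.6]
force: [-2.0, 0.8, 6.5]
opening: 0.001
```

Contact at 0.1613: fully home. Retreat and hand in.

>>> {"name": "drive_tool", "arguments": {
  "plan": [
    [[-0.01,0,0],[0,0,0],0],
    [[-0.035,0,0],[0,0,0],0],
    [[-0.06,0,0],[0,0,0],0],
    [[-0.08,0,0.02],[0,0,0],0],
    [[-0.09,0,0.05],[0,0,0],0],
    [[-0.09,0,0.08],[0,0,0],0],
    [[-0.09,0,0.08],[0,0,0],0]
  ]
}}

```text
clock: 27.3
tool_pos: [0.4534, -0.0466, 0.2531]
orientation: [-74.9, 89.7, 34.3]
force: [-0.3, 0.1, -0.4]
opening: 0.0002
```

```bash
python3 - <<'E'
from h import *
c=ctrl.get_calibration('wrist'); snap('wrist')
for k,z in (('crank_boss',.148),('crank_grip',.1595)):
    for r in ctrl.landmark_of('wrist',k)[:1]: print(k,round(r['confidence'],2),at_z('wrist',r['pixel'],z,c).round(4))
o=ctrl.get_obs(); print(o['clock'],o['force'].round(1),o['tool_pos'].round(3)); print(ctrl.close_job())
E
```

```text
crank_boss 0.68 [0.5172 0.0318 0.148 ]
crank_grip 0.76 [ 0.5248 -0.1379  0.1595]
27.45 [-0.2 -1.2 -1.1] [ 0.454 -0.049  0.252]
the job is handed in; nothing more can be done
None
```

The larger crank is on the screw, fully home, and wound clockwise to the stop. However, I pushed too hard at the stop: a brief 23.7 N round the grip, over the stated 20 N limit.

**Fitting:** I turned the crank to the square's measured angle and lowered it by feel. It touched the taper once at about 5 N, so I shifted it about 1.5 mm. It then dropped freely onto the collar at the expected height, with about 11 N on the tool at contact.

**Winding:** It took about 2.35 turns, at about 2 to 4 N of drag round the grip, until the stop. I wound 15° in one call there, so the load passed 20 N before I read it. I eased back at once to about 4 N and let go. That push may count as forcing.

**Last checks:**
- **Crank home:** a light touch on the boss top met it at 161.3 mm, against 161 mm expected. A home-pose overlay on the scene picture agreed to about one pixel.
- **Still at the angle left:** the grip was found at the angle where I released it. The last boss detection from the wrist camera was wrong; its position matches neither the press nor the crank, so I ignored it.
- **Pad clamped:** the scene picture shows the nut bar and plate down on the pad. I did not measure the bar's final height, because the arm blocked the side camera. That the screw is at its stop rests on the force felt there.

The job was handed in at 27.5 s with the robot touching nothing. I did not touch anything else on the desk.

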